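# Make up two miniature-painting kits

## Robot

A 7-joint arm with a two-finger parallel gripper is mounted at the origin on the work surface. World frame = base frame: x ahead of the robot, y to its left, z up, the work surface at z = 0. Lengths are in m, angles in rad, forces in N, time in s.
With the tool pointing down it reaches from about 0.4 to 0.85 m from the base axis. Payload 10.4 kg.
Tool frame: the origin (TCP) lies on the mounting face of the last link; the fingertips stand r.tips_ahead ahead of it and the grasp point (between the pads) lies 164 mm ahead of it (r.tips_ahead is the distance from the TCP to the fingertips, in m); z points along the fingers, y is the line along which they close (so a half turn about z gives the same grasp; the last joint's range is limited). The gripper opens to 87 mm and grips with 3 to 60 N. Pads are 19 mm wide; open, the fingers measure 117 mm over their backs; the gripper's body (75 mm by 190 mm) begins 51 mm behind the grasp point.
Start: joints at [1.104, 0.332, -0.065, 1.46, 0.022, 1.35, -0.088], TCP at [0.268, -0.564, 0.405] pointing down, gripper open.
Joint ranges: [-2.6, 2.6], [-0.5, 2.12], [-1.47, 1.34], [0.16, 2.42], [-1.27, 4.41], [0.06, 2.06], [-2.6, 2.6]. Speed limits (rad/s): [2.22, 2.22, 2.79, 2.79, 3.14, 3.14, 3.14].

## Interface

Orientations are given as a unit quaternion [x, y, z, w].
In Python, from bench import telemetry, imaging, job, r gives the robot as it stands.
- The arm moves only by the tool move_arm, never from a script. Its argument "steps" is a list of rows, each an object of numbers: "dx", "dy", "dz": the shift along the tool's x, y, z in cm; "spin": the turn about the tool's z in rad. In form: [{"dx": .., "dy": .., "dz": .., "spin": ..}, ...]. A call has 1 to 12 rows; each row shifts and turns the commanded pose from where the row before left it, along the tool's axes as they then stand; what a row does not reach is not made up. A row lasts 1/10 s, in which the tool goes at most 50 mm and 8.59 degrees, less where a joint would pass 70% of its speed; a pose out of reach is approached as far as the arm can. A call with a gripper value outside its range is refused whole. "claw" is the finger opening in cm, from 0 to 8.7, set as the call begins (left out, the last holds). The fingers move at their own pace and stop on an object; "squeeze" is the grip in N (left out, the last holds). Time passes only in rows, so rows that do not move let the fingers close. It gives the time, the measured TCP pose, the force, the opening and the grip force at its end, in the units of the state.
- telemetry.read_state(): the state, without advancing time (a new reading comes with each control period).
- imaging.camera(name): name is "scene" or "top"; returns a dict with "img" (384x512x3 uint8, red, green, blue), "camera_matrix" (3x3 intrinsics, pixels), "D" ([k1, k2, p1, p2, k3] as OpenCV has them; the pictures are not rectified), "R" (3x3) and "t" (3): a world point X has camera coordinates R X + t. Camera axes: x right, y down, z forward; pixel columns grow to the right and rows downward; lengths in m; the calibration is good to about 2 mm. A picture is of the moment at which its call begins. There is no depth.
- job.close_job(): hands the job in; it is judged then, once.
The state is a dict: "time": time; "joint_positions": joint angles; "joint_vel": joint speeds; "joint_torque": joint torques, N m; "ee_pos": TCP position; "eef_rot": TCP orientation; "ft_force": force on the tool from outside, world axes, zero at the start; "torque": the same for the moment, N m; "width": finger opening in m; "grip_force": force on a finger pad.
Only numpy, scipy, OpenCV 4.12 (cv2) and the standard library are available. Lean on these libraries where they do the work, as an engineer would, in place of code of your own. Each camera call takes 0.05 s, during which the arm holds its last target. There are 200 camera calls.

## Task

Make up the two painting kits from the stock on the cutting mat: the knight with the red and the yellow paint in the blue tray, and the dragon with the green paint in the orange tray, where the black bottle already stands. Each figure goes in the wide compartment and each bottle in the compartment with the dab of its own colour, all standing upright on the tray's floor. Knock nothing over, and leave the black bottle in its compartment and the spare white and brown bottles standing where they are.

Things in the scene. Friction and masses are not known exactly. Their poses are not given: they have to be found in the camera images.
- red_mid (a point): red dropper bottle of paint with a paper label and a cap of its own colour, 25 mm in diameter up to 50 mm, tapering to a 16 mm cap, 78 mm tall, about 32 g; at the start it stands upright on the 3 mm thick cutting mat. This point lies on its axis, half-way up (39 mm above its underside); z points up along the bottle.
- yellow_mid (a point): yellow dropper bottle of paint with a paper label and a cap of its own colour, 25 mm in diameter up to 50 mm, tapering to a 16 mm cap, 78 mm tall, about 32 g; at the start it stands upright on the 3 mm thick cutting mat. This point lies on its axis, half-way up (39 mm above its underside); z points up along the bottle.
- green_mid (a point): green dropper bottle of paint with a paper label and a cap of its own colour, 25 mm in diameter up to 50 mm, tapering to a 16 mm cap, 78 mm tall, about 32 g; at the start it stands upright on the 3 mm thick cutting mat. This point lies on its axis, half-way up (39 mm above its underside); z points up along the bottle.
- knight_mid (a point): knight: grey-primed knight with shield, 30 mm tall, fixed on a tan cork painting handle, a plain cylinder 34 mm in diameter and 50 mm tall; 80 mm tall in all, about 55 g; at the start it stands upright on the 3 mm thick cutting mat. Grip it by the handle. This point lies on its axis, half-way up (40 mm above its underside); z up.
- dragon_mid (a point): dragon: bone-coloured winged dragon, 30 mm tall, fixed on a black plastic painting handle, a cylinder 34 mm in diameter with a shallow 31.6 mm waist (from 12 to 40 mm up) and 50 mm tall; 80 mm tall in all, about 60 g; at the start it stands upright on the 3 mm thick cutting mat. Grip it by the handle. This point lies on its axis, half-way up (40 mm above its underside); z up.
- black_mid (a point): black dropper bottle of paint with a paper label and a cap of its own colour, 25 mm in diameter up to 50 mm, tapering to a 16 mm cap, 78 mm tall, about 32 g; it already stands in the black compartment of the orange tray and stays there. This point lies on its axis, half-way up (39 mm above its underside); z points up along the bottle.
- white_mid (a point): white dropper bottle of paint with a paper label and a cap of its own colour, 25 mm in diameter up to 50 mm, tapering to a 16 mm cap, 78 mm tall, about 32 g; at the start it stands upright on the 3 mm thick cutting mat; spare stock, not part of a kit. This point lies on its axis, half-way up (39 mm above its underside); z points up along the bottle.
- brown_mid (a point): brown dropper bottle of paint with a paper label and a cap of its own colour, 25 mm in diameter up to 50 mm, tapering to a 16 mm cap, 78 mm tall, about 32 g; at the start it stands upright on the 3 mm thick cutting mat; spare stock, not part of a kit. This point lies on its axis, half-way up (39 mm above its underside); z points up along the bottle.
- tray_blue: blue open kit tray, fixed; 172 (x) x 62 mm, walls 3 mm thick and 18 mm high, floor 4 mm thick. Origin: underside, centre of the compartments; z up. Compartments in a row along x, all 56 mm wide, at y = 0: figure, x = -53 mm, 60 mm long; red, x = +5 mm, and yellow, x = +58 mm, 50 mm long. An 18 mm ledge, high as the walls, on its +y side bears colour dabs beside them.
- tray_orange: orange open kit tray, fixed; 172 (x) x 62 mm, walls 3 mm thick and 18 mm high, floor 4 mm thick. Origin: underside, centre of the compartments; z up. Compartments in a row along x, all 56 mm wide, at y = 0: figure, x = -53 mm, 60 mm long; green, x = +5 mm, and black, x = +58 mm, 50 mm long (holds the black bottle). An 18 mm ledge, high as the walls, on its +y side bears colour dabs beside them.
Things that resemble listed ones, but are neither listed nor needed, are in the scene too. Leave any purple look-alike of the part that bears brown_mid alone.

How it is judged:
At the end, for the whole second after the job is handed in: Knight, red, yellow in their blue-tray compartments; dragon, green, black in the orange: within 15 mm along and 18 mm across of its centre, on its floor (4 mm), upright (0.1 rad), at rest (0.02 m/s). White and brown upright, at rest, within 30 mm of their start (x of knight_mid in the frame of tray_blue between -0.068 and -0.038 m and y of knight_mid in the frame of tray_blue between -0.018 and 0.018 m and z of knight_mid in the frame of tray_blue between 0.04 and 0.048 m and angle between each of knight_mid, red_mid, yellow_mid, dragon_mid, green_mid, black_mid, white_mid, brown_mid's own z axis and vertical below 0.1 rad and linear speed of each of knight, red, yellow, dragon, green, black, white, brown below 0.02 m/s and x of red_mid in the frame of tray_blue between -0.01 and 0.02 m and y of red_mid in the frame of tray_blue between -0.018 and 0.018 m and z of red_mid in the frame of tray_blue between 0.039 and 0.047 m and x of yellow_mid in the frame of tray_blue between 0.043 and 0.073 m and y of yellow_mid in the frame of tray_blue between -0.018 and 0.018 m and z of yellow_mid in the frame of tray_blue between 0.039 and 0.047 m and x of dragon_mid in the frame of tray_orange between -0.068 and -0.038 m and y of dragon_mid in the frame of tray_orange between -0.018 and 0.018 m and z of dragon_mid in the frame of tray_orange between 0.04 and 0.048 m and x of green_mid in the frame of tray_orange between -0.01 and 0.02 m and y of green_mid in the frame of tray_orange between -0.018 and 0.018 m and z of green_mid in the frame of tray_orange between 0.039 and 0.047 m and x of black_mid in the frame of tray_orange between 0.043 and 0.073 m and y of black_mid in the frame of tray_orange between -0.018 and 0.018 m and z of black_mid in the frame of tray_orange between 0.039 and 0.047 m and distance of each of white_mid, brown_mid from where it was at the start of the episode below 0.03 m); the robot touches nothing.
It fails at once if a bottle or figure is knocked over (leans more than 0.9 rad) (angle between any of red_mid, yellow_mid, green_mid, white_mid, brown_mid, knight_mid, dragon_mid, black_mid's own z axis and vertical above 0.9 rad).
It fails at once if the white or brown bottle is carried off (more than 50 mm from its start) (distance of any of white_mid, brown_mid from where it was at the start of the episode above 0.05 m).
It also fails if it takes over 120 s, if anything falls off the work surface, if the arm or the gripper's body presses on something with over 40 N, if the wrist force passes 120 N, or if a joint passes its speed limit or range.

## Working session

There is one attempt and no reset: what is moved stays moved. The work goes in short steps, Python scripts to look and compute and a tool call to move; the robot and the scene stay as the last step left them, time stands still between calls to the robot, and variables do not carry over. Pictures are saved under pics/ and viewed, at most 14 in all, crops included, and the job is handed in when it is done.

Besides the shell and the picture viewer there is one more tool, called after "Call:" by a JSON object that holds its "method" and its "body". move_arm: Moves the arm, as the interface text tells. Its arguments: {"type":"object","properties":{"steps":{"type":"array","items":{"type":"object","properties":{"dx":{"type":"number"},"dy":{"type":"number"},"dz":{"type":"number"},"spin":{"type":"number"}}}},"claw":{"type":"number"},"squeeze":{"type":"number"}},"required":["steps"]}

```bash
mkdir -p pics
cat > h.py <<'E'
import numpy as np, cv2
from bench import telemetry, imaging, job, r
def snap(n,f):
    c=imaging.camera(n); np.savez(f'pics/{f}.npz',**{k:np.array(v) for k,v in c.items()})
    cv2.imwrite(f'pics/{f}.png',c['img'][:,:,::-1]); return c
def load(f): return dict(np.load(f'pics/{f}.npz'))
def ray(c,uv,z):
    p=cv2.undistortPoints(np.array(uv,float).reshape(-1,1,2),c['camera_matrix'],c['D']).reshape(-1,2)
    d=np.c_[p,np.ones(len(p))]@c['R']; o=-c['R'].T@c['t']
    return o+d*((z-o[2])/d[:,2])[:,None]
def proj(c,X):
    return cv2.projectPoints(np.array(X,float).reshape(-1,1,3),cv2.Rodrigues(c['R'])[0],c['t'],c['camera_matrix'],c['D'])[0].reshape(-1,2)
E
python3 - <<'E'
from h import *
for n in('scene','top'):
    c=snap(n,n+'0'); print(n,-c['R'].T@c['t'],c['R'][2])
    cv2.imwrite(f'pics/{n}0b.png',cv2.resize(c['img'][:,:,::-1],(800,600),interpolation=cv2.INTER_CUBIC))
s=telemetry.read_state();print(s['time'],s['ee_pos'],s['eef_rot'],s['width'],r.tips_ahead)
E
```

```text
scene [ 1.13492557 -0.1445499   0.67451664] [-0.70927413  0.17805073 -0.68207635]
top [ 0.32319818 -0.00408244  1.0275998 ] [ 0.21967296  0.0120646  -0.97549897]
0.1 [ 0.26830578 -0.56435292  0.40405827] [ 9.75481702e-01  2.20079674e-01 -1.62974155e-04 -5.99133536e-04] 0.08696134497298214 0.1822
```

View pics/scene0b.png

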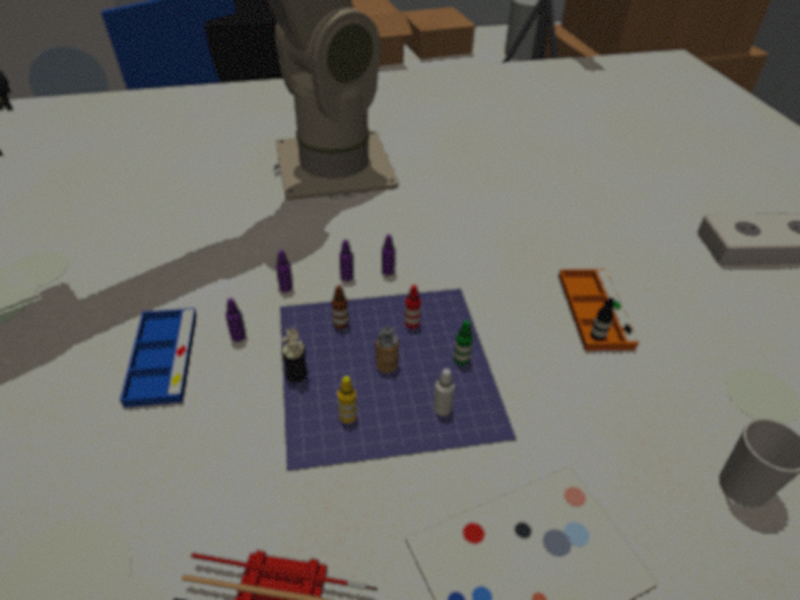

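View pics/top0b.png

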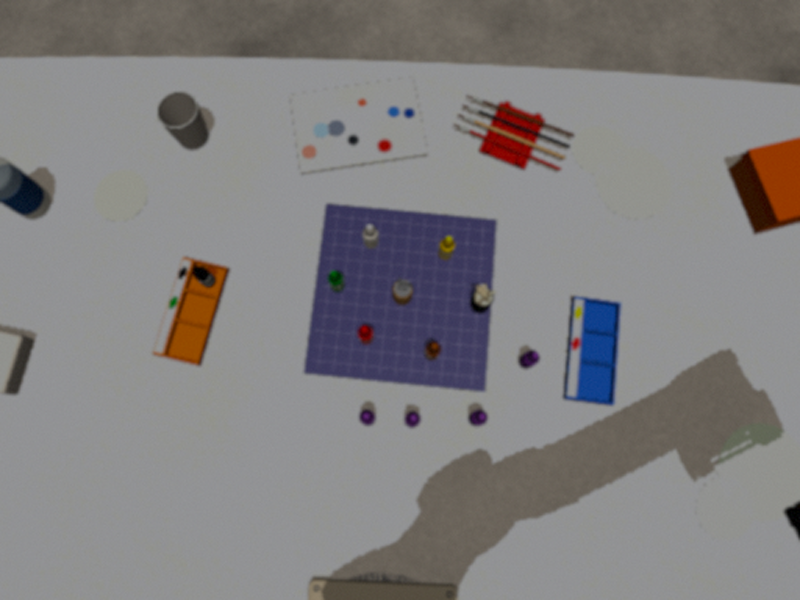

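```bash
cat > det.py <<'E'
from h import *
R={'red':[(0,8),(172,180)],'yellow':[(22,34)],'green':[(50,80)]}
def blob(c,m,seed):
    n,l,s,ce=cv2.connectedComponentsWithStats(m.astype(np.uint8))
    return n,l,s,ce
def tray(c,lo,hi,seed):
    hsv=cv2.cvtColor(c['img'],cv2.COLOR_RGB2HSV)
    m=cv2.inRange(hsv,np.array(lo),np.array(hi)); m=cv2.morphologyEx(m,cv2.MORPH_CLOSE,np.ones((5,5)))
    n,l,s,ce=cv2.connectedComponentsWithStats(m)
    i=min(range(1,n),key=lambda i:np.hypot(*(ce[i]-seed))+(1e3 if s[i,4]<300 else 0))
    ct=cv2.findContours((l==i).astype(np.uint8),cv2.RETR_EXTERNAL,cv2.CHAIN_APPROX_NONE)[0][0]
    P=ray(c,ct.reshape(-1,2),0.018)[:,:2]
    b=cv2.minAreaRect((P*1000).astype(np.float32)); return s[i],b
E
python3 - <<'E'
from det import *
for n,sb,so in(('top',(380,225),(125,200)),('scene',(100,225),(383,200))):
    c=load(n+'0'); print(n,tray(c,(105,150,60),(125,255,255),sb),tray(c,(5,170,80),(18,255,255),so))
    im=c['img'][:,:,::-1]
    # bottle colour components around mat
    x0,y0,x1,y1=(185,125,350,280) if n=='top' else (140,145,330,280)
    k=4; z=cv2.resize(im[y0:y1,x0:x1],None,fx=k,fy=k,interpolation=cv2.INTER_CUBIC)
    for v in range(0,x1-x0,10):
        cv2.putText(z,str(x0+v),(v*k,8),0,.3,(255,255,255),1) if v%20==0 else 0; cv2.line(z,(v*k,10),(v*k,14),(255,255,255),1)
    for v in range(0,y1-y0,10): cv2.putText(z,str(y0+v),(0,v*k+4),0,.3,(255,255,255),1)
    cv2.imwrite(f'pics/{n}0c.png',z); print(z.shape)
E
```

```text
top (array([ 369,  191,   27,   67, 1407], dtype=int32), ((489.0935363769531, -337.87579345703125), (57.80412673950195, 168.28321838378906), 83.86486053466797)) (array([ 104,  167,   41,   66, 1357], dtype=int32), ((528.4450073242188, 332.6259765625), (64.62042236328125, 166.53697204589844), 78.99886322021484))
(620, 660, 3)
scene (array([  78,  199,   38,   61, 1546], dtype=int32), ((498.341064453125, -331.6815490722656), (76.54286193847656, 177.03477478027344), 84.61341857910156)) (array([ 359,  173,   48,   51, 1039], dtype=int32), ((538.7711181640625, 334.1663818359375), (76.1612548828125, 179.65306091308594), 79.63465881347656))
(540, 760, 3)
```

View pics/top0c.png

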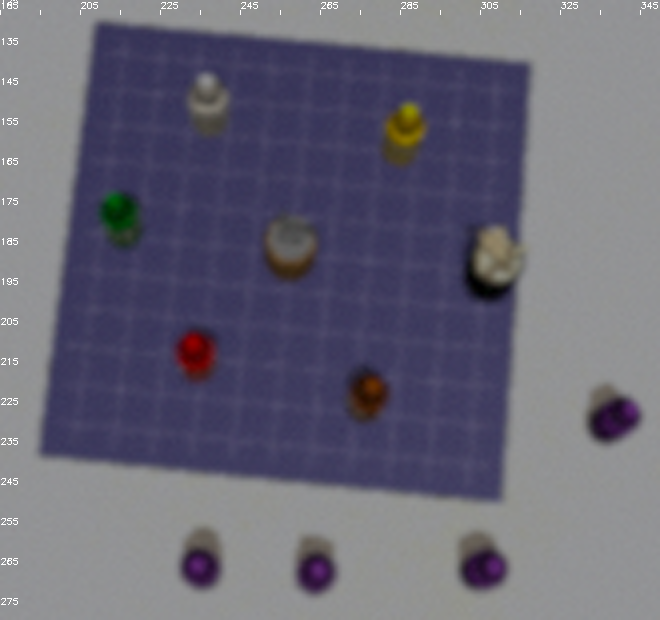

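View pics/scene0c.png

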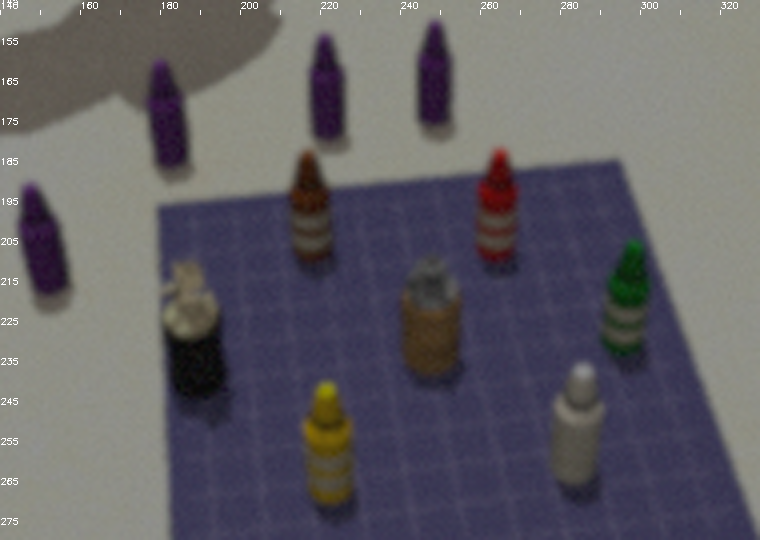

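The top crop shows red (196,341), green (119,203), yellow (409,112), white (207,81), brown (372,383), the knight on its tan handle (290,235) and the dragon on its black handle (490,260). The four purple bottles beside the mat are look-alikes, so I'll leave them. Next I'll crop the trays.

Run:
```python
from det import *
c=load('scene0'); t=load('top0')
def S(b,bot,tx,ty,rad,zt,rt):
    o=-b['R'].T@b['t']
    A=ray(b,[bot],.003)[0]; d=(A-o)[:2]; d/=np.hypot(*d); A=A[:2]+d*rad
    return A
f=lambda u,v,x0,y0:(x0+u/4-.4,y0+v/4-.4)
for n,top,bot,tt,tb,rad in(('red',(500,149),(497,260),(196,338),(197,380),.0125),('brown',(308,149),(312,262),(373,380),(364,420),.0125),
 ('yellow',(327,381),(333,503),(409,110),(400,165),.0125),('green',(635,240),(625,354),(119,203),(127,246),.0125),
 ('white',(583,362),(573,485),(207,81),(211,133),.0125),('knight',None,(430,374),None,(288,278),.017),('dragon',None,(197,396),None,(487,299),.017)):
    oc=-c['R'].T@c['t'];r1=S(c,f(*bot,140,145),0,0,rad,0,0)
    r2=S(t,f(*tb,185,125),0,0,rad,0,0)
    r3=r4=None
    if top:
        P=ray(c,[f(*top,140,145)],.081)[0][:2]; d=P-oc[:2]; d/=np.hypot(*d); r3=P-d*.008
        r4=ray(t,[f(*tt,185,125)],.076)[0][:2]
    print(n,*[np.round(q,3) for q in(r1,r2,r3,r4) if q is not None])
k=5
def crop(im,x0,y0,w,h):
    z=cv2.resize(im['img'][y0:y0+h,x0:x0+w,::-1],None,fx=k,fy=k,interpolation=cv2.INTER_CUBIC)
    for v in range(0,w,10): cv2.line(z,(v*k,0),(v*k,5),(0,255,0),1)
    for v in range(0,h,10): cv2.line(z,(0,v*k),(5,v*k),(0,255,0),1)
    return z
a=np.hstack([crop(t,350,180,55,85),crop(t,90,155,65,85)])
cv2.imwrite('pics/trays.png',a);print(a.shape)
```

```text
red [0.497 0.046] [0.5   0.049] [0.503 0.042] [0.502 0.044]
brown [ 0.476 -0.066] [ 0.478 -0.068] [ 0.481 -0.065] [ 0.481 -0.064]
yellow [ 0.651 -0.083] [ 0.651 -0.086] [ 0.654 -0.083] [ 0.652 -0.082]
green [0.586 0.101] [0.587 0.101] [0.59  0.095] [0.585 0.096]
white [0.667 0.046] [0.668 0.046] [0.668 0.043] [0.666 0.045]
knight [ 0.572 -0.013] [ 0.575 -0.011]
dragon [ 0.56  -0.146] [ 0.564 -0.151]
(425, 600, 3)
```

View pics/trays.png

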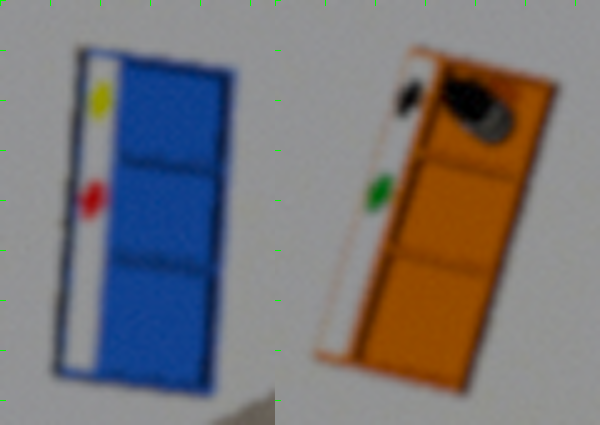

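Run:
```python
from det import *
t=load('top0')
B=lambda u,v:(350+u/5-.4,180+v/5-.4)
O=lambda u,v:(90+(u-275)/5-.4,155+v/5-.4)
for n,F,dabs,cor in(('blue',B,[(91,200),(100,99)],[(82,48),(233,70),(213,392),(56,375)]),('orange',O,[(379,192),(409,97)],[(415,48),(556,83),(466,392),(316,355)])):
    d=ray(t,[F(*q) for q in dabs],.018)[:,:2]; a=d[1]-d[0]
    C=ray(t,[F(*q) for q in cor],.018)[:,:2]
    l1=C[0]-C[3]; l2=C[1]-C[2]; u=(l1+l2)/np.hypot(*(l1+l2)); w=np.array([-u[1],u[0]])
    cen=C.mean(0)
    print(n,'dab',d.round(4),np.hypot(*a).round(4),np.arctan2(a[1],a[0]).round(3),'len',np.hypot(*l1),np.hypot(*l2),np.hypot(*(C[0]-C[1])),np.arctan2(u[1],u[0]).round(3))
    o1=cen-9e-3*w; o2=d.mean(0)-.0315*u-.040*w
    print('origin',o1.round(4),o2.round(4))
    o=(o1*2+o2)/3
    pr=lambda *q:(o+u*q[0]+w*q[1]).round(4)
    print('fig',pr(-.053,0),'mid',pr(.005,0),'end',pr(.058,0))
    X=[np.r_[o+u*x+w*y,.018] for x in(-.086,-.0215,.0315,.086) for y in(-.0295,.0295)]
    p=proj(t,X); c=load('scene0'); q=proj(c,X)
    for im,p,nn in((t,p,'t'),(c,q,'s')):
        x0,y0=np.maximum((p.mean(0)-40).astype(int),0); z=cv2.resize(im['img'][y0:y0+80,x0:x0+80,::-1],None,fx=3.7,fy=3.7,interpolation=cv2.INTER_CUBIC)
        for i in range(0,8,2): cv2.line(z,*[tuple(int(v) for v in ((p[j]-[x0,y0]+.5)*3.7)) for j in(i,i+1)],(255,255,255),1)
        cv2.imwrite(f'pics/o_{n}{nn}.png',z)
I=lambda s:cv2.imread(f'pics/o_{s}.png')
cv2.imwrite('pics/ov.png',np.vstack([np.hstack([I('bluet'),I('blues')]),np.hstack([I('oranget'),I('oranges')])]))
```

```text
blue dab [[ 0.4991 -0.2992]
 [ 0.5525 -0.3052]] 0.0538 -0.111 len 0.1714974426300697 0.16889543810705251 0.08060400774587924 -0.097
origin [ 0.4896 -0.3371] [ 0.4906 -0.339 ]
fig [ 0.4372 -0.3326] mid [ 0.4949 -0.3382] end [ 0.5477 -0.3434]
orange dab [[0.5423 0.3724]
 [0.5944 0.3624]] 0.0531 -0.19 len 0.17003967627521763 0.16846859207997425 0.07997339012344801 -0.19
origin [0.5285 0.3304] [0.5299 0.3341]
fig [0.4769 0.3417] mid [0.5339 0.3307] end [0.5859 0.3207]
```

View pics/ov.png

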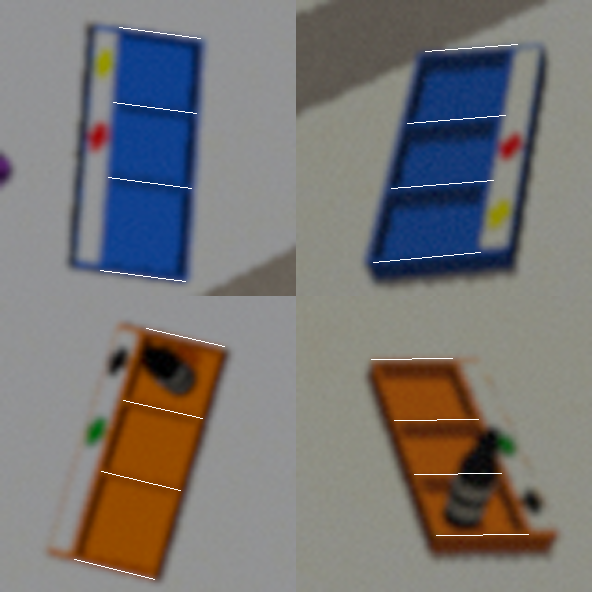

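Call:
{"method": "move_arm", "body": {"steps": [{"spin": 0.148, "dz": 3.3}, {"spin": 0.148, "dz": 3.3}, {"spin": 0.148, "dz": 3.3}, {"dx": 3, "dy": -3.7}, {"dx": 3, "dy": -3.7}, {"dx": 3, "dy": -3.7}, {"dx": 3, "dy": -3.7}, {"dx": 3, "dy": -3.7}, {"dx": 3, "dy": -3.7}, {"dx": 3, "dy": -3.7}, {"dx": 3, "dy": -3.7}, {"dx": 3, "dy": -3.7}], "claw": 5.5, "squeeze": 10}}

```text
$.steps[0]: bad value
```

Call:
{"method": "move_arm", "body": {"steps": [{"dx": 0, "dy": 0, "dz": 3.3, "spin": 0.148}, {"dx": 0, "dy": 0, "dz": 3.3, "spin": 0.148}, {"dx": 0, "dy": 0, "dz": 3.3, "spin": 0.148}, {"dx": 3, "dy": -3.7, "dz": 0, "spin": 0}, {"dx": 3, "dy": -3.7, "dz": 0, "spin": 0}, {"dx": 3, "dy": -3.7, "dz": 0, "spin": 0}, {"dx": 3, "dy": -3.7, "dz": 0, "spin": 0}, {"dx": 3, "dy": -3.7, "dz": 0, "spin": 0}, {"dx": 3, "dy": -3.7, "dz": 0, "spin": 0}, {"dx": 3, "dy": -3.7, "dz": 0, "spin": 0}], "claw": 5.5, "squeeze": 10}}

```text
time: 1.1
ee_pos: [0.4792, -0.3038, 0.3056]
eef_rot: [1.0, -0.0, -0.0, 0.0]
ft_force: [0.4, -0.3, -1.1]
width: 0.0552
grip_force: 0.0
```

Call:
{"method": "move_arm", "body": {"steps": [{"dx": 2.88, "dy": -3.67, "dz": 0, "spin": 0}, {"dx": 2.88, "dy": -3.67, "dz": 0, "spin": 0}, {"dx": 2.88, "dy": -3.67, "dz": 0, "spin": 0}, {"dx": 2.88, "dy": -3.67, "dz": 0, "spin": 0}, {"dx": 2.88, "dy": -3.67, "dz": 0, "spin": 0}, {"dx": 2.88, "dy": -3.67, "dz": 0, "spin": 0}, {"dx": 0, "dy": 0, "dz": 0, "spin": 0}, {"dx": 0, "dy": 0, "dz": 2.5, "spin": 0}, {"dx": 0, "dy": 0, "dz": 2.5, "spin": 0}, {"dx": 0, "dy": 0, "dz": 2.5, "spin": 0}, {"dx": 0, "dy": 0, "dz": 2.5, "spin": 0}, {"dx": 0, "dy": 0, "dz": 0, "spin": 0}]}}

```text
time: 2.3
ee_pos: [0.6496, -0.0853, 0.2016]
eef_rot: [1.0, -0.0, -0.003, -0.0]
ft_force: [0.1, -0.9, 0.3]
width: 0.055
grip_force: 0.0
```

Call:
{"method": "move_arm", "body": {"steps": [{"dx": 0, "dy": 0, "dz": 0, "spin": 0}, {"dx": 0, "dy": 0, "dz": 0, "spin": 0}, {"dx": 0, "dy": 0, "dz": 0, "spin": 0}, {"dx": 0, "dy": 0, "dz": 0, "spin": 0}, {"dx": 0, "dy": 0, "dz": 0, "spin": 0}, {"dx": 0, "dy": 0, "dz": 0, "spin": 0}], "claw": 1.0}}

```text
time: 2.9
ee_pos: [0.6515, -0.0854, 0.2065]
eef_rot: [1.0, -0.0, 0.001, 0.0]
ft_force: [-1.5, 0.5, 3.5]
width: 0.0244
grip_force: 10.0
```

Call:
{"method": "move_arm", "body": {"steps": [{"dx": 0, "dy": 0, "dz": -1, "spin": 0}, {"dx": 0, "dy": 0, "dz": -3, "spin": 0}, {"dx": 0, "dy": 0, "dz": -4, "spin": 0}, {"dx": 0, "dy": 0, "dz": -3, "spin": 0}, {"dx": -1.29, "dy": 3.22, "dz": 0, "spin": 0}, {"dx": -1.29, "dy": 3.22, "dz": 0, "spin": 0}, {"dx": -1.29, "dy": 3.22, "dz": 0, "spin": 0}, {"dx": -1.29, "dy": 3.22, "dz": 0, "spin": 0}, {"dx": -1.29, "dy": 3.22, "dz": 0, "spin": 0}, {"dx": -1.29, "dy": 3.22, "dz": 0, "spin": 0}, {"dx": -1.29, "dy": 3.22, "dz": 0, "spin": 0}, {"dx": -1.29, "dy": 3.22, "dz": 0, "spin": 0}], "squeeze": 15}}

```text
time: 4.1
ee_pos: [0.5473, -0.3441, 0.3164]
eef_rot: [1.0, -0.0, 0.0, 0.0]
ft_force: [0.4, 0.4, -1.0]
width: 0.0241
grip_force: 15.0
```

Call:
{"method": "move_arm", "body": {"steps": [{"dx": 0, "dy": 0, "dz": 0, "spin": 0}, {"dx": 0, "dy": 0, "dz": 0, "spin": 0}, {"dx": 0, "dy": 0, "dz": 0, "spin": 0}, {"dx": 0, "dy": 0, "dz": 0, "spin": 0}]}}

```text
time: 4.5
ee_pos: [0.5487, -0.3415, 0.316]
eef_rot: [1.0, 0.001, 0.0, -0.0]
ft_force: [-0.1, 0.6, -0.3]
width: 0.0246
grip_force: 15.0
```

Run:
```python
from h import *
c=snap('scene','s1');t=snap('top','t1')
a=cv2.resize(c['img'][140:300,40:200,::-1],None,fx=2.5,fy=2.5,interpolation=cv2.INTER_CUBIC)
b=cv2.resize(t['img'][130:290,250:410,::-1],None,fx=2.5,fy=2.5,interpolation=cv2.INTER_CUBIC)
cv2.imwrite('pics/v1.png',np.hstack([a,b]))
```

```text
(no output)
```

View pics/v1.png

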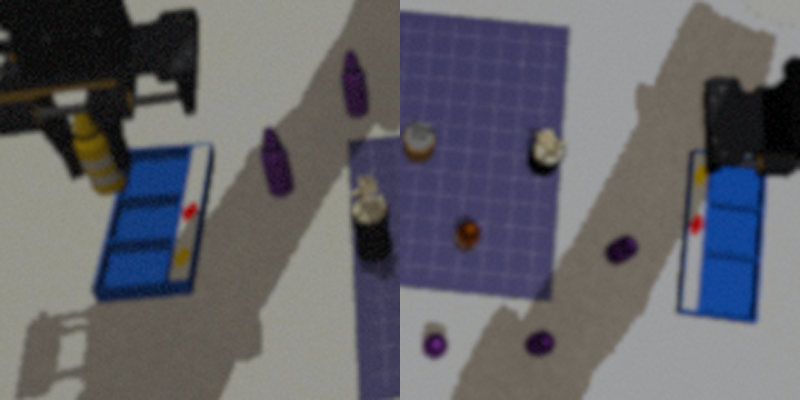

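Yellow is held upright over its compartment, so I'll lower it.

Call:
{"method": "move_arm", "body": {"steps": [{"dx": 0, "dy": 0, "dz": 3, "spin": 0}, {"dx": 0, "dy": 0, "dz": 3, "spin": 0}, {"dx": 0, "dy": 0, "dz": 2.5, "spin": 0}, {"dx": 0, "dy": 0, "dz": 1.5, "spin": 0}, {"dx": 0, "dy": 0, "dz": 0.4, "spin": 0}, {"dx": 0, "dy": 0, "dz": 0, "spin": 0}, {"dx": 0, "dy": 0, "dz": 0.2, "spin": 0}, {"dx": 0, "dy": 0, "dz": 0, "spin": 0}, {"dx": 0, "dy": 0, "dz": 0, "spin": 0}]}}

```text
time: 5.5
ee_pos: [0.5483, -0.3431, 0.2107]
eef_rot: [1.0, -0.0, 0.001, 0.0]
ft_force: [0.5, 0.7, -0.6]
width: 0.0243
grip_force: 15.0
```

Call:
{"method": "move_arm", "body": {"steps": [{"dx": 0, "dy": 0, "dz": 0.2, "spin": 0}, {"dx": 0, "dy": 0, "dz": 0.1, "spin": 0}, {"dx": 0, "dy": 0, "dz": 0, "spin": 0}, {"dx": 0, "dy": 0, "dz": 0, "spin": 0}]}}

```text
time: 5.9
ee_pos: [0.5482, -0.343, 0.2075]
eef_rot: [1.0, -0.0, 0.0, 0.0]
ft_force: [-0.7, 1.3, 5.4]
width: 0.0243
grip_force: 15.0
```

Call:
{"method": "move_arm", "body": {"steps": [{"dx": 0, "dy": 0, "dz": 0, "spin": 0}, {"dx": 0, "dy": 0, "dz": 0, "spin": 0}, {"dx": 0, "dy": 0, "dz": 0, "spin": 0}, {"dx": 0, "dy": 0, "dz": 0, "spin": 0}], "claw": 5.5}}

```text
time: 6.3
ee_pos: [0.548, -0.3429, 0.2065]
eef_rot: [1.0, -0.0, -0.0, -0.0]
ft_force: [-0.2, 0.8, -0.1]
width: 0.0486
grip_force: 0.0
```

Call:
{"method": "move_arm", "body": {"steps": [{"dx": 0, "dy": 0, "dz": -2, "spin": 0}, {"dx": 0, "dy": 0, "dz": -4, "spin": 0}, {"dx": 0, "dy": 0, "dz": -4, "spin": 0}, {"dx": -0.47, "dy": -3.88, "dz": 0, "spin": 0}, {"dx": -0.47, "dy": -3.88, "dz": 0, "spin": 0}, {"dx": -0.47, "dy": -3.88, "dz": 0, "spin": 0}, {"dx": -0.47, "dy": -3.88, "dz": 0, "spin": 0}, {"dx": -0.47, "dy": -3.88, "dz": 0, "spin": 0}, {"dx": -0.47, "dy": -3.88, "dz": 0, "spin": 0}, {"dx": -0.47, "dy": -3.88, "dz": 0, "spin": 0}, {"dx": -0.47, "dy": -3.88, "dz": 0, "spin": 0}, {"dx": -0.47, "dy": -3.88, "dz": 0, "spin": 0}]}}

```text
time: 7.5
ee_pos: [0.5053, 0.0078, 0.3069]
eef_rot: [1.0, -0.0, 0.0, 0.0]
ft_force: [0.5, 0.4, -0.2]
width: 0.0553
grip_force: 0.0
```

Call:
{"method": "move_arm", "body": {"steps": [{"dx": -0.47, "dy": -3.88, "dz": 0, "spin": 0}, {"dx": 0, "dy": 0, "dz": 0, "spin": 0}, {"dx": 0, "dy": 0, "dz": 0, "spin": 0}, {"dx": 0, "dy": 0, "dz": 0, "spin": 0}]}}

```text
time: 7.9
ee_pos: [0.5013, 0.0439, 0.3067]
eef_rot: [1.0, -0.001, 0.0, 0.0]
ft_force: [-0.6, -0.7, -0.4]
width: 0.0553
grip_force: 0.0
```

Run:
```python
from h import *
c=snap('scene','s2')
cv2.imwrite('pics/v2.png',cv2.resize(c['img'][130:300,40:320,::-1],None,fx=2.8,fy=2.8,interpolation=cv2.INTER_CUBIC))
```

```text
(no output)
```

View pics/v2.png

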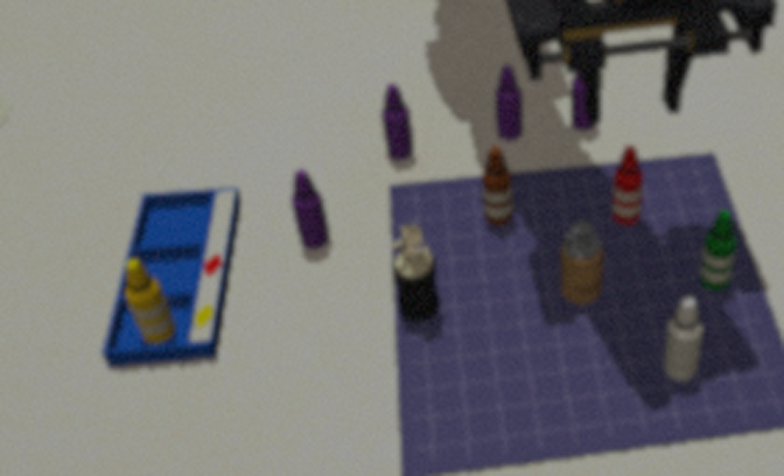

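Yellow stands upright in its compartment at (150,305). The fingers straddle red at (628,190), so I'll descend and grip.

Call:
{"method": "move_arm", "body": {"steps": [{"dx": 0, "dy": 0, "dz": 3, "spin": 0}, {"dx": 0, "dy": 0, "dz": 3, "spin": 0}, {"dx": 0, "dy": 0, "dz": 2.5, "spin": 0}, {"dx": 0, "dy": 0, "dz": 1.3, "spin": 0}, {"dx": 0, "dy": 0, "dz": 0.3, "spin": 0}, {"dx": 0, "dy": 0, "dz": 0, "spin": 0}, {"dx": 0, "dy": 0, "dz": 0, "spin": 0}]}}

```text
time: 8.65
ee_pos: [0.5017, 0.045, 0.2069]
eef_rot: [1.0, -0.0, 0.001, -0.0]
ft_force: [-0.5, 0.6, 0.6]
width: 0.0549
grip_force: 0.0
```

Call:
{"method": "move_arm", "body": {"steps": [{"dx": 0, "dy": 0, "dz": 0, "spin": 0}, {"dx": 0, "dy": 0, "dz": 0, "spin": 0}, {"dx": 0, "dy": 0, "dz": 0, "spin": 0}, {"dx": 0, "dy": 0, "dz": 0, "spin": 0}, {"dx": 0, "dy": 0, "dz": 0, "spin": 0}, {"dx": 0, "dy": 0, "dz": 0, "spin": 0}], "claw": 1.0}}

```text
time: 9.25
ee_pos: [0.5011, 0.0451, 0.2058]
eef_rot: [1.0, -0.0, 0.0, 0.0]
ft_force: [-0.9, -1.1, 1.7]
width: 0.0239
grip_force: 15.0
```

Call:
{"method": "move_arm", "body": {"steps": [{"dx": 0, "dy": 0, "dz": -1, "spin": 0}, {"dx": 0, "dy": 0, "dz": -3, "spin": 0}, {"dx": 0, "dy": 0, "dz": -4, "spin": 0}, {"dx": 0, "dy": 0, "dz": -3, "spin": 0}, {"dx": -0.1, "dy": 4.3, "dz": 0, "spin": 0}, {"dx": -0.1, "dy": 4.3, "dz": 0, "spin": 0}, {"dx": -0.1, "dy": 4.3, "dz": 0, "spin": 0}, {"dx": -0.1, "dy": 4.3, "dz": 0, "spin": 0}, {"dx": -0.1, "dy": 4.3, "dz": 0, "spin": 0}, {"dx": -0.1, "dy": 4.3, "dz": 0, "spin": 0}, {"dx": 0, "dy": 4.3, "dz": 0, "spin": 0}, {"dx": 0, "dy": 4.3, "dz": 0, "spin": 0}]}}

```text
time: 10.45
ee_pos: [0.4947, -0.3005, 0.3166]
eef_rot: [1.0, 0.0, 0.0, 0.0]
ft_force: [0.9, 0.9, -0.2]
width: 0.0246
grip_force: 15.0
```

Call:
{"method": "move_arm", "body": {"steps": [{"dx": 0, "dy": 3.9, "dz": 0, "spin": 0}, {"dx": 0, "dy": 0, "dz": 0, "spin": 0}, {"dx": 0, "dy": 0, "dz": 3, "spin": 0}, {"dx": 0, "dy": 0, "dz": 3, "spin": 0}, {"dx": 0, "dy": 0, "dz": 2.5, "spin": 0}, {"dx": 0, "dy": 0, "dz": 1.5, "spin": 0}, {"dx": 0, "dy": 0, "dz": 0.4, "spin": 0}, {"dx": 0, "dy": 0, "dz": 0, "spin": 0}, {"dx": 0, "dy": 0, "dz": 0, "spin": 0}, {"dx": 0, "dy": 0, "dz": 0, "spin": 0}]}}

```text
time: 11.45
ee_pos: [0.4955, -0.3382, 0.2131]
eef_rot: [1.0, -0.0, 0.001, 0.001]
ft_force: [-0.2, 0.0, -0.4]
width: 0.0245
grip_force: 15.0
```

Call:
{"method": "move_arm", "body": {"steps": [{"dx": 0, "dy": 0, "dz": 0.3, "spin": 0}, {"dx": 0, "dy": 0, "dz": 0.2, "spin": 0}, {"dx": 0, "dy": 0, "dz": 0.1, "spin": 0}, {"dx": 0, "dy": 0, "dz": 0, "spin": 0}, {"dx": 0, "dy": 0, "dz": 0, "spin": 0}]}}

```text
time: 11.95
ee_pos: [0.4952, -0.338, 0.2068]
eef_rot: [1.0, -0.0, 0.0, 0.0]
ft_force: [-2.5, 1.7, 10.0]
width: 0.0247
grip_force: 15.0
```

Call:
{"method": "move_arm", "body": {"steps": [{"dx": 0, "dy": 0, "dz": 0, "spin": 0}, {"dx": 0, "dy": 0, "dz": 0, "spin": 0}, {"dx": 0, "dy": 0, "dz": 0, "spin": 0}, {"dx": 0, "dy": 0, "dz": 0, "spin": 0}], "claw": 5.5}}

```text
time: 12.35
ee_pos: [0.495, -0.3379, 0.2056]
eef_rot: [1.0, -0.0, -0.0, -0.0]
ft_force: [0.6, -0.0, 1.1]
width: 0.0484
grip_force: 0.0
```

Call:
{"method": "move_arm", "body": {"steps": [{"dx": 0, "dy": 0, "dz": -2, "spin": 0}, {"dx": 0, "dy": 0, "dz": -4, "spin": 0}, {"dx": 0, "dy": 0, "dz": -4, "spin": 0}, {"dx": 0.98, "dy": -4.07, "dz": 0, "spin": 0}, {"dx": 0.98, "dy": -4.07, "dz": 0, "spin": 0}, {"dx": 0.98, "dy": -4.07, "dz": 0, "spin": 0}, {"dx": 0.98, "dy": -4.07, "dz": 0, "spin": 0}, {"dx": 0.98, "dy": -4.07, "dz": 0, "spin": 0}, {"dx": 0.98, "dy": -4.07, "dz": 0, "spin": 0}, {"dx": 0.98, "dy": -4.07, "dz": 0, "spin": 0}, {"dx": 0.98, "dy": -4.07, "dz": 0, "spin": 0}]}}

```text
time: 13.45
ee_pos: [0.5736, -0.0107, 0.3058]
eef_rot: [1.0, -0.0, 0.0, 0.0]
ft_force: [0.4, -0.3, -0.3]
width: 0.0549
grip_force: 0.0
```

Call:
{"method": "move_arm", "body": {"steps": [{"dx": 0, "dy": 0, "dz": 0, "spin": 0}, {"dx": 0, "dy": 0, "dz": 0, "spin": 0}, {"dx": 0, "dy": 0, "dz": 3, "spin": 0}, {"dx": 0, "dy": 0, "dz": 3, "spin": 0}, {"dx": 0, "dy": 0, "dz": 2.5, "spin": 0}, {"dx": 0, "dy": 0, "dz": 1.2, "spin": 0}, {"dx": 0, "dy": 0, "dz": 0.3, "spin": 0}, {"dx": 0, "dy": 0, "dz": 0, "spin": 0}, {"dx": 0, "dy": 0, "dz": 0, "spin": 0}], "claw": 6.5}}

```text
time: 14.35
ee_pos: [0.5741, -0.0126, 0.2071]
eef_rot: [1.0, -0.0, 0.001, 0.0]
ft_force: [-0.2, -0.2, 0.2]
width: 0.065
grip_force: 0.0
```

Call:
{"method": "move_arm", "body": {"steps": [{"dx": 0, "dy": 0, "dz": 0, "spin": 0}, {"dx": 0, "dy": 0, "dz": 0, "spin": 0}, {"dx": 0, "dy": 0, "dz": 0, "spin": 0}, {"dx": 0, "dy": 0, "dz": 0, "spin": 0}, {"dx": 0, "dy": 0, "dz": 0, "spin": 0}, {"dx": 0, "dy": 0, "dz": 0, "spin": 0}], "claw": 1.0}}

```text
time: 14.95
ee_pos: [0.5735, -0.0123, 0.2058]
eef_rot: [1.0, -0.0, 0.0, 0.0]
ft_force: [0.1, 0.1, 1.9]
width: 0.0335
grip_force: 15.0
```

Call:
{"method": "move_arm", "body": {"steps": [{"dx": 0, "dy": 0, "dz": -1, "spin": 0}, {"dx": 0, "dy": 0, "dz": -3, "spin": 0}, {"dx": 0, "dy": 0, "dz": -4, "spin": 0}, {"dx": 0, "dy": 0, "dz": -3, "spin": 0}, {"dx": -1.52, "dy": 3.57, "dz": 0, "spin": 0}, {"dx": -1.52, "dy": 3.57, "dz": 0, "spin": 0}, {"dx": -1.52, "dy": 3.57, "dz": 0, "spin": 0}, {"dx": -1.52, "dy": 3.57, "dz": 0, "spin": 0}, {"dx": -1.52, "dy": 3.57, "dz": 0, "spin": 0}, {"dx": -1.52, "dy": 3.57, "dz": 0, "spin": 0}, {"dx": -1.52, "dy": 3.57, "dz": 0, "spin": 0}, {"dx": -1.52, "dy": 3.57, "dz": 0, "spin": 0}], "squeeze": 20}}

```text
time: 16.15
ee_pos: [0.451, -0.2992, 0.3166]
eef_rot: [1.0, -0.0, 0.0, 0.0]
ft_force: [0.3, 0.0, -0.7]
width: 0.0332
grip_force: 20.0
```

Call:
{"method": "move_arm", "body": {"steps": [{"dx": -1.5, "dy": 3.5, "dz": 0, "spin": 0}, {"dx": 0, "dy": 0, "dz": 0, "spin": 0}, {"dx": 0, "dy": 0, "dz": 3, "spin": 0}, {"dx": 0, "dy": 0, "dz": 3, "spin": 0}, {"dx": 0, "dy": 0, "dz": 2.5, "spin": 0}, {"dx": 0, "dy": 0, "dz": 1.5, "spin": 0}, {"dx": 0, "dy": 0, "dz": 0.4, "spin": 0}, {"dx": 0, "dy": 0, "dz": 0, "spin": 0}, {"dx": 0, "dy": 0, "dz": 0, "spin": 0}, {"dx": 0, "dy": 0, "dz": 0, "spin": 0}]}}

```text
time: 17.15
ee_pos: [0.4373, -0.3331, 0.213]
eef_rot: [1.0, -0.0, 0.001, 0.001]
ft_force: [-1.1, -0.5, -0.1]
width: 0.0334
grip_force: 20.0
```

Call:
{"method": "move_arm", "body": {"steps": [{"dx": 0, "dy": 0, "dz": 0.3, "spin": 0}, {"dx": 0, "dy": 0, "dz": 0.2, "spin": 0}, {"dx": 0, "dy": 0, "dz": 0.1, "spin": 0}, {"dx": 0, "dy": 0, "dz": 0, "spin": 0}, {"dx": 0, "dy": 0, "dz": 0, "spin": 0}]}}

```text
time: 17.65
ee_pos: [0.437, -0.333, 0.2067]
eef_rot: [1.0, -0.0, 0.0, 0.0]
ft_force: [-1.9, 2.7, 10.9]
width: 0.0331
grip_force: 20.0
```

Call:
{"method": "move_arm", "body": {"steps": [{"dx": 0, "dy": 0, "dz": 0, "spin": 0}, {"dx": 0, "dy": 0, "dz": 0, "spin": 0}, {"dx": 0, "dy": 0, "dz": 0, "spin": 0}, {"dx": 0, "dy": 0, "dz": 0, "spin": 0}], "claw": 6.5}}

```text
time: 18.05
ee_pos: [0.4368, -0.3329, 0.2056]
eef_rot: [1.0, -0.0, -0.0, -0.0]
ft_force: [0.1, -0.1, -0.2]
width: 0.0573
grip_force: 0.0
```

Call:
{"method": "move_arm", "body": {"steps": [{"dx": 0, "dy": 0, "dz": -2, "spin": 0}, {"dx": 0, "dy": 0, "dz": -4, "spin": 0}, {"dx": 0, "dy": 0, "dz": -4, "spin": 0}, {"dx": 2.5, "dy": -3.69, "dz": 0, "spin": 0}, {"dx": 2.5, "dy": -3.69, "dz": 0, "spin": 0}, {"dx": 2.5, "dy": -3.69, "dz": 0, "spin": 0}, {"dx": 2.5, "dy": -3.69, "dz": 0, "spin": 0}, {"dx": 2.5, "dy": -3.69, "dz": 0, "spin": 0}, {"dx": 0, "dy": 0, "dz": 0, "spin": 0}, {"dx": 0, "dy": 0, "dz": 0, "spin": 0}, {"dx": 0, "dy": 0, "dz": 0, "spin": 0}], "claw": 7}}

```text
time: 19.15
ee_pos: [0.5613, -0.1497, 0.3055]
eef_rot: [1.0, -0.001, -0.0, 0.0]
ft_force: [-1.0, -1.1, -0.1]
width: 0.0702
grip_force: 0.0
```

Run:
```python
from h import *
c=snap('scene','s3')
cv2.imwrite('pics/v3.png',cv2.resize(c['img'][110:300,60:260,::-1],None,fx=3,fy=3,interpolation=cv2.INTER_CUBIC))
```

```text
(no output)
```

View pics/v3.png

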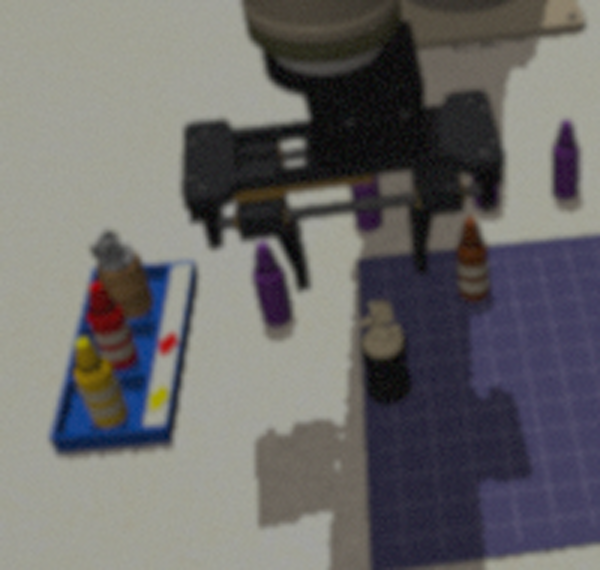

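Knight, red and yellow all stand in the blue tray, and the gripper is over the dragon, so I'll descend.

Call:
{"method": "move_arm", "body": {"steps": [{"dx": 0, "dy": 0, "dz": 3, "spin": 0}, {"dx": 0, "dy": 0, "dz": 3, "spin": 0}, {"dx": 0, "dy": 0, "dz": 2.5, "spin": 0}, {"dx": 0, "dy": 0, "dz": 1.3, "spin": 0}, {"dx": 0, "dy": 0, "dz": 0.3, "spin": 0}, {"dx": 0, "dy": 0, "dz": 0, "spin": 0}, {"dx": 0, "dy": 0, "dz": 0, "spin": 0}]}}

```text
time: 19.9
ee_pos: [0.5624, -0.1488, 0.2061]
eef_rot: [1.0, -0.0, 0.001, 0.0]
ft_force: [1.1, 0.5, 0.1]
width: 0.0702
grip_force: 0.0
```

Call:
{"method": "move_arm", "body": {"steps": [{"dx": 0, "dy": 0, "dz": 0, "spin": 0}, {"dx": 0, "dy": 0, "dz": 0, "spin": 0}, {"dx": 0, "dy": 0, "dz": 0, "spin": 0}, {"dx": 0, "dy": 0, "dz": 0, "spin": 0}, {"dx": 0, "dy": 0, "dz": 0, "spin": 0}, {"dx": 0, "dy": 0, "dz": 0, "spin": 0}, {"dx": 0, "dy": 0, "dz": 0, "spin": 0}, {"dx": 0, "dy": 0, "dz": 0, "spin": 0}], "claw": 1.0}}

```text
time: 20.7
ee_pos: [0.5618, -0.1484, 0.2047]
eef_rot: [1.0, -0.0, -0.0, 0.0]
ft_force: [0.5, 0.4, -0.1]
width: 0.0309
grip_force: 22.2
```

Call:
{"method": "move_arm", "body": {"steps": [{"dx": 0, "dy": 0, "dz": -1, "spin": 0}, {"dx": 0, "dy": 0, "dz": -3, "spin": 0}, {"dx": 0, "dy": 0, "dz": -4, "spin": 0}, {"dx": 0, "dy": 0, "dz": -3.5, "spin": 0}, {"dx": 0, "dy": 0, "dz": 0, "spin": 0}]}}

```text
time: 21.2
ee_pos: [0.5632, -0.1486, 0.326]
eef_rot: [1.0, -0.0, 0.004, 0.001]
ft_force: [0.8, -0.7, -0.2]
width: 0.0312
grip_force: 22.3
```

Call:
{"method": "move_arm", "body": {"steps": [{"dx": -0.71, "dy": -4.09, "dz": 0, "spin": 0}, {"dx": -0.71, "dy": -4.09, "dz": 0, "spin": 0}, {"dx": -0.71, "dy": -4.09, "dz": 0, "spin": 0}, {"dx": -0.71, "dy": -4.09, "dz": 0, "spin": 0}, {"dx": -0.71, "dy": -4.09, "dz": 0, "spin": 0}, {"dx": -0.71, "dy": -4.09, "dz": 0, "spin": 0}, {"dx": -0.71, "dy": -4.09, "dz": 0, "spin": 0}, {"dx": -0.71, "dy": -4.09, "dz": 0, "spin": 0}, {"dx": -0.71, "dy": -4.09, "dz": 0, "spin": 0}, {"dx": -0.71, "dy": -4.09, "dz": 0, "spin": 0}, {"dx": -0.71, "dy": -4.09, "dz": 0, "spin": 0}, {"dx": -0.71, "dy": -4.09, "dz": 0, "spin": 0}]}}

```text
time: 22.4
ee_pos: [0.4762, 0.3438, 0.3199]
eef_rot: [1.0, -0.0, 0.0, 0.0]
ft_force: [0.8, 0.3, -0.4]
width: 0.0313
grip_force: 22.2
```

Call:
{"method": "move_arm", "body": {"steps": [{"dx": 0, "dy": 0, "dz": 0, "spin": 0}, {"dx": 0, "dy": 0, "dz": 0, "spin": 0}, {"dx": 0, "dy": 0, "dz": 0, "spin": 0}]}}

```text
time: 22.7
ee_pos: [0.4773, 0.3413, 0.3196]
eef_rot: [1.0, -0.001, 0.0, 0.001]
ft_force: [0.4, 0.3, -0.3]
width: 0.031
grip_force: 22.3
```

Run:
```python
from h import *
c=snap('scene','s4')
cv2.imwrite('pics/v4.png',cv2.resize(c['img'][90:280,260:460,::-1],None,fx=3,fy=3,interpolation=cv2.INTER_CUBIC))
```

```text
(no output)
```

View pics/v4.png

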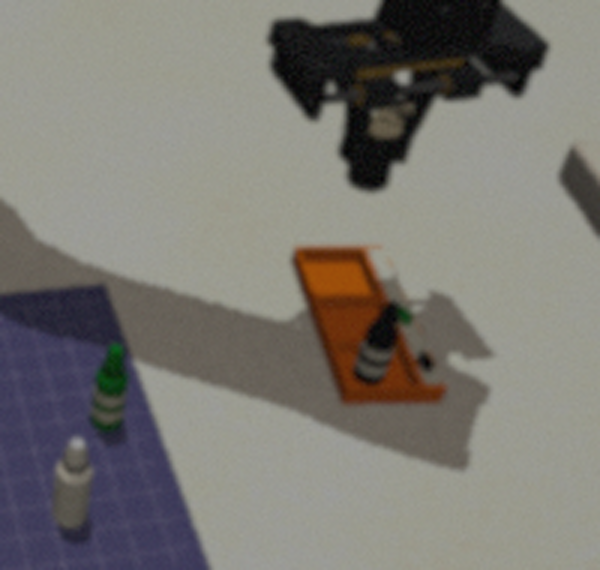

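The dragon is held upright over the orange figure compartment, so I'll lower it.

Call:
{"method": "move_arm", "body": {"steps": [{"dx": 0, "dy": 0, "dz": 3, "spin": 0}, {"dx": 0, "dy": 0, "dz": 3, "spin": 0}, {"dx": 0, "dy": 0, "dz": 2.5, "spin": 0}, {"dx": 0, "dy": 0, "dz": 1.5, "spin": 0}, {"dx": 0, "dy": 0, "dz": 0.6, "spin": 0}, {"dx": 0, "dy": 0, "dz": 0.2, "spin": 0}, {"dx": 0, "dy": 0, "dz": 0, "spin": 0}, {"dx": 0, "dy": 0, "dz": 0, "spin": 0}, {"dx": 0, "dy": 0, "dz": 0, "spin": 0}]}}

```text
time: 23.65
ee_pos: [0.477, 0.3426, 0.2126]
eef_rot: [1.0, -0.0, 0.001, -0.0]
ft_force: [-0.3, -1.0, -0.1]
width: 0.0308
grip_force: 22.3
```

Call:
{"method": "move_arm", "body": {"steps": [{"dx": 0, "dy": 0, "dz": 0.3, "spin": 0}, {"dx": 0, "dy": 0, "dz": 0.2, "spin": 0}, {"dx": 0, "dy": 0, "dz": 0.1, "spin": 0}, {"dx": 0, "dy": 0, "dz": 0.1, "spin": 0}, {"dx": 0, "dy": 0, "dz": 0, "spin": 0}, {"dx": 0, "dy": 0, "dz": 0, "spin": 0}]}}

```text
time: 24.25
ee_pos: [0.4768, 0.3426, 0.2055]
eef_rot: [1.0, -0.0, 0.0, 0.0]
ft_force: [-2.0, -1.6, 8.0]
width: 0.0311
grip_force: 21.5
```

Call:
{"method": "move_arm", "body": {"steps": [{"dx": 0, "dy": 0, "dz": 0, "spin": 0}, {"dx": 0, "dy": 0, "dz": 0, "spin": 0}, {"dx": 0, "dy": 0, "dz": 0, "spin": 0}, {"dx": 0, "dy": 0, "dz": 0, "spin": 0}], "claw": 6.5}}

```text
time: 24.65
ee_pos: [0.4767, 0.3424, 0.2046]
eef_rot: [1.0, -0.0, -0.0, 0.0]
ft_force: [0.4, -0.1, -0.4]
width: 0.0554
grip_force: 0.0
```

Call:
{"method": "move_arm", "body": {"steps": [{"dx": 0, "dy": 0, "dz": -2, "spin": 0}, {"dx": 0, "dy": 0, "dz": -4, "spin": 0}, {"dx": 0, "dy": 0, "dz": -4.2, "spin": 0}, {"dx": 1.58, "dy": 3.49, "dz": 0, "spin": 0}, {"dx": 1.58, "dy": 3.49, "dz": 0, "spin": 0}, {"dx": 1.58, "dy": 3.49, "dz": 0, "spin": 0}, {"dx": 1.58, "dy": 3.49, "dz": 0, "spin": 0}, {"dx": 1.58, "dy": 3.49, "dz": 0, "spin": 0}, {"dx": 1.58, "dy": 3.49, "dz": 0, "spin": 0}, {"dx": 1.58, "dy": 3.49, "dz": 0, "spin": 0}, {"dx": 0, "dy": 0, "dz": 0, "spin": 0}, {"dx": 0, "dy": 0, "dz": 0, "spin": 0}], "claw": 6}}

```text
time: 25.85
ee_pos: [0.5875, 0.0972, 0.3065]
eef_rot: [1.0, -0.001, -0.0, -0.0]
ft_force: [0.4, 1.1, -0.3]
width: 0.0599
grip_force: 0.0
```

Call:
{"method": "move_arm", "body": {"steps": [{"dx": 0, "dy": 0, "dz": 3, "spin": 0}, {"dx": 0, "dy": 0, "dz": 3, "spin": 0}, {"dx": 0, "dy": 0, "dz": 2.5, "spin": 0}, {"dx": 0, "dy": 0, "dz": 1.2, "spin": 0}, {"dx": 0, "dy": 0, "dz": 0.4, "spin": 0}, {"dx": 0, "dy": 0, "dz": 0, "spin": 0}, {"dx": 0, "dy": 0, "dz": 0, "spin": 0}]}}

```text
time: 26.55
ee_pos: [0.5878, 0.0985, 0.2071]
eef_rot: [1.0, 0.0, 0.001, -0.0]
ft_force: [0.5, 0.8, 0.6]
width: 0.0597
grip_force: 0.0
```

Call:
{"method": "move_arm", "body": {"steps": [{"dx": 0, "dy": 0, "dz": 0, "spin": 0}, {"dx": 0, "dy": 0, "dz": 0, "spin": 0}, {"dx": 0, "dy": 0, "dz": 0, "spin": 0}, {"dx": 0, "dy": 0, "dz": 0, "spin": 0}, {"dx": 0, "dy": 0, "dz": 0, "spin": 0}, {"dx": 0, "dy": 0, "dz": 0, "spin": 0}, {"dx": 0, "dy": 0, "dz": 0, "spin": 0}], "claw": 1.0, "squeeze": 15}}

```text
time: 27.25
ee_pos: [0.5873, 0.098, 0.2058]
eef_rot: [1.0, -0.0, 0.0, 0.0]
ft_force: [0.2, -0.5, 1.0]
width: 0.0246
grip_force: 15.0
```

Call:
{"method": "move_arm", "body": {"steps": [{"dx": 0, "dy": 0, "dz": -1, "spin": 0}, {"dx": 0, "dy": 0, "dz": -3, "spin": 0}, {"dx": 0, "dy": 0, "dz": -4, "spin": 0}, {"dx": 0, "dy": 0, "dz": -3, "spin": 0}, {"dx": -0.76, "dy": -3.33, "dz": 0, "spin": 0}, {"dx": -0.76, "dy": -3.33, "dz": 0, "spin": 0}, {"dx": -0.76, "dy": -3.33, "dz": 0, "spin": 0}, {"dx": -0.76, "dy": -3.33, "dz": 0, "spin": 0}, {"dx": -0.76, "dy": -3.33, "dz": 0, "spin": 0}, {"dx": -0.76, "dy": -3.33, "dz": 0, "spin": 0}, {"dx": -0.76, "dy": -3.33, "dz": 0, "spin": 0}]}}

```text
time: 28.35
ee_pos: [0.5337, 0.3325, 0.3165]
eef_rot: [1.0, -0.0, 0.0, -0.0]
ft_force: [-0.3, -0.3, -0.2]
width: 0.0246
grip_force: 15.0
```

Call:
{"method": "move_arm", "body": {"steps": [{"dx": 0, "dy": 0, "dz": 0, "spin": 0}, {"dx": 0, "dy": 0, "dz": 0, "spin": 0}, {"dx": 0, "dy": 0, "dz": 3, "spin": 0}, {"dx": 0, "dy": 0, "dz": 3, "spin": 0}, {"dx": 0, "dy": 0, "dz": 2.5, "spin": 0}, {"dx": 0, "dy": 0, "dz": 1.5, "spin": 0}, {"dx": 0, "dy": 0, "dz": 0.4, "spin": 0}, {"dx": 0, "dy": 0, "dz": 0, "spin": 0}, {"dx": 0, "dy": 0, "dz": 0, "spin": 0}, {"dx": 0, "dy": 0, "dz": 0, "spin": 0}]}}

```text
time: 29.35
ee_pos: [0.5346, 0.3314, 0.2131]
eef_rot: [1.0, -0.0, 0.001, -0.0]
ft_force: [-0.2, -0.2, -0.5]
width: 0.0244
grip_force: 15.0
```

Call:
{"method": "move_arm", "body": {"steps": [{"dx": 0, "dy": 0, "dz": 0.3, "spin": 0}, {"dx": 0, "dy": 0, "dz": 0.2, "spin": 0}, {"dx": 0, "dy": 0, "dz": 0.1, "spin": 0}, {"dx": 0, "dy": 0, "dz": 0, "spin": 0}, {"dx": 0, "dy": 0, "dz": 0, "spin": 0}]}}

```text
time: 29.85
ee_pos: [0.5343, 0.3313, 0.2067]
eef_rot: [1.0, -0.0, 0.0, 0.0]
ft_force: [-2.0, -2.4, 8.1]
width: 0.0245
grip_force: 15.0
```

Call:
{"method": "move_arm", "body": {"steps": [{"dx": 0, "dy": 0, "dz": 0, "spin": 0}, {"dx": 0, "dy": 0, "dz": 0, "spin": 0}, {"dx": 0, "dy": 0, "dz": 0, "spin": 0}, {"dx": 0, "dy": 0, "dz": 0, "spin": 0}], "claw": 5.5}}

```text
time: 30.25
ee_pos: [0.5341, 0.3312, 0.2055]
eef_rot: [1.0, -0.0, -0.0, 0.0]
ft_force: [0.1, -0.1, -0.0]
width: 0.0488
grip_force: 0.0
```

Call:
{"method": "move_arm", "body": {"steps": [{"dx": 0, "dy": 0, "dz": -2, "spin": 0}, {"dx": 0, "dy": 0, "dz": -4, "spin": 0}, {"dx": 0, "dy": 0, "dz": -4, "spin": 0}, {"dx": 0, "dy": 0, "dz": -4, "spin": 0}, {"dx": -2, "dy": 4, "dz": 0, "spin": 0}, {"dx": -2, "dy": 4, "dz": 0, "spin": 0}, {"dx": -2, "dy": 4, "dz": 0, "spin": 0}, {"dx": 0, "dy": 4, "dz": 0, "spin": 0}, {"dx": 0, "dy": 0, "dz": 0, "spin": 0}, {"dx": 0, "dy": 0, "dz": 0, "spin": 0}, {"dx": 0, "dy": 0, "dz": 0, "spin": 0}, {"dx": 0, "dy": 0, "dz": 0, "spin": 0}]}}

```text
time: 31.45
ee_pos: [0.474, 0.1725, 0.3457]
eef_rot: [1.0, 0.001, -0.0, -0.0]
ft_force: [0.3, 0.3, -0.8]
width: 0.0553
grip_force: 0.0
```

Run:
```python
from h import *
c=snap('scene','s5');t=snap('top','t5')
f=lambda z,k:cv2.resize(z[:,:,::-1],None,fx=k,fy=k,interpolation=cv2.INTER_CUBIC)
cv2.imwrite('pics/v5.png',np.vstack([f(c['img'][140:290,60:420],2.2)[:, :790],f(np.hstack([t['img'][150:270,85:265],t['img'][150:270,240:420]]),2.2)[:,:790]])[:600])
```

```text
(no output)
```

View pics/v5.png

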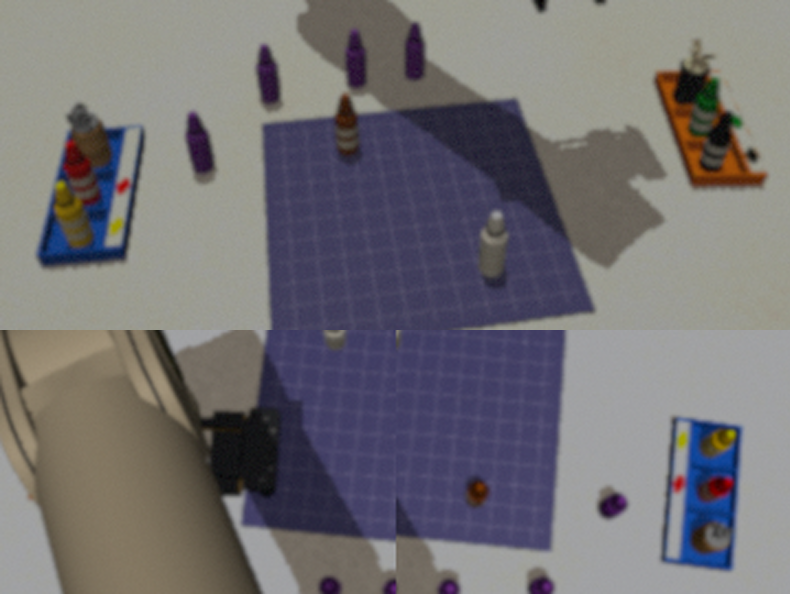

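All six pieces stand upright in their own compartments, the white and brown bottles haven't moved, and the arm is clear. I'll hand the job in.

```bash
python3 -c "
from bench import job
print(job.close_job())"
```

```text
the job is handed in; nothing more can be done
None
```

I handed the job in: the final pictures show both kits complete and upright in their trays, with the black, white and brown bottles left in place, though the system gave no verdict.

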